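# Fetch the heart piece from behind the other models and load the press plate

## Robot

A 6-joint arm with a two-finger parallel gripper is mounted at the origin on the work surface. World frame = base frame: x ahead of the robot, y to its left, z up, the work surface at z = 0. Lengths are in m, angles in rad, forces in N, time in s.
With the tool pointing down it reaches from about 0.275 to 0.85 m from the base axis. Payload 5.2 kg.
Tool frame: the origin (TCP) lies at the very end of the fingers, on their centre line; the grasp point (between the pads) lies 19 mm behind it; z points along the fingers, y is the line along which they close (so a half turn about z gives the same grasp; the last joint's range is limited). The gripper opens to 85 mm and grips with 20 to 120 N. Pads are 22 mm wide; open, the fingers measure 114 mm over their backs; the gripper's body (76 mm by 85 mm) begins 54 mm behind the grasp point. The pads swing forward as they close: fully open they stand 13 mm farther back than shut.
Start: joints at [-1.34, 0.259, 1.535, -0, 1.348, -0.203], TCP at [0.231, -0.499, 0.231] pointing down, gripper open.
Joint ranges: [-3.14, 3.14], [-0.91, 2.08], [0.19, 2.58], [-1.22, 4.36], [0.22, 2.71], [-3.12, 3.12]. Speed limits (rad/s): [2.57, 2.57, 3.14, 3.14, 3.14, 3.14].

## Interface

Orientations are given as a unit quaternion [w, x, y, z].
In Python, from bench import bot gives the robot as it stands.
- The arm moves only by the tool step_arm, never from a script. Its argument "targets" is a list of rows, each a list of 3 entries, a list of its own where there are three numbers: the shift along the tool's x, y, z in shares of 750 mm (1.0 is 750 mm), then the turn about the tool's z in parts of the range, where 1.0 means 4 rad, then the finger opening in mm, from 0 to 85.4. A call has 1 to 20 rows; each row is the pose to reach, as a shift and turn from the pose commanded when the call began, along the tool's axes at that moment; what a row does not reach only later rows make up. A row lasts 1/8 s, in which the tool goes at most 62.5 mm and 10.7 degrees, less where a joint would pass 70% of its speed; a pose out of reach is approached as far as the arm can. Shift and turn numbers lie between -1 and 1, and a call with a number outside is refused. A call with a gripper value outside its range is refused whole. The fingers move at their own pace and stop on an object; the grip force is fixed at half the most. Time passes only in rows, so rows that repeat a pose let the fingers close. It gives the time, the measured TCP pose, the force, the opening and the grip force at its end, in the units of the state.
- bot.get_obs(): the state, without advancing time (a new reading comes with each control period).
- bot.get_image(name): name is "scene" or "side" or "wrist"; returns a dict with "img" (480x640x3 uint8, red, green, blue), "mtx" (3x3 intrinsics, pixels), "world_from_camera" (4x4, takes a point from camera to world coordinates). Camera axes: x right, y down, z forward; pixel columns grow to the right and rows downward; lengths in m; the calibration is good to about 2 mm. A picture is of the moment at which its call begins. There is no depth.
- bot.sign_off(): hands the job in; it is judged then, once.
The state is a dict: "time_s": time; "joints": joint angles; "dq": joint speeds; "tau": joint torques, N m; "tool_pos": TCP position; "ee_rot": TCP orientation; "contact_force": force on the tool from outside, world axes, zero at the start; "wrist_torque": the same for the moment, N m; "finger_gap": opening from 0.0 (shut) to 1.0 (fully open); "gripper_force": force on a finger pad.
Only numpy, scipy, OpenCV 4.12 (cv2) and the standard library are available. Lean on these libraries where they do the work, as an engineer would, in place of code of your own. Each camera call takes 0.05 s, during which the arm holds its last target. There are 200 camera calls.

## Task

The pink heart piece at the back of the wooden stock tray is needed at the press, but the kidney and the femur head are in front of it: first stand both of them upright on the green mat, leaving the heart where it is. Then lay the heart flat in the middle of the white loading plate, lengthwise along the plate (either way round), and only after that put the kidney back upright in the middle of its tan seat and the femur head in the middle of its grey seat. Leave the amber jar and the tooth model where they stand.

Things in the scene. Friction and masses are not known exactly. Their poses are not given: they have to be found in the camera images.
- kidney: Loose tan kidney model on a round dark wooden foot (48 mm diameter, 12 mm high); 140 g, 96 mm tall. Origin: centre of the foot's underside, z up. The kidney is a bent round bar 40 mm thick along the model's x (grasp it there, closing along x, about 58 mm above the origin); along y it spans -26 to +28 mm, with small red and blue stubs on -y.
- femur: Grey femur head standing on a round black foot (48 mm diameter, 12 mm high); loose, 140 g, 92 mm tall, round about its z axis. Origin: centre of the foot's underside. The ball has an upright band 46 mm in diameter from 60 to 73 mm above the origin (grasp it there); the neck below is 25 mm in diameter.
- heart: Loose pink heart chamber piece, heart-shaped outline, flat underneath, 110 g, 28 mm tall plus 7 mm vessel stubs. Origin: at the underside, amid the body. 46 mm wide along x, with flat parallel sides from y = -25 to +25 mm (grasp there); along y from the point at -48 to the lobes at +36 mm. Starts with its x along the tray's x, 9 mm behind the feet of the two models, too tight for a finger.
- seat_tan: The kidney's seat: fixed tan disc 62 mm in diameter, 3 mm thick, on the floor of the stock tray. Origin: centre of its underside, so its top is 3 mm above the origin. The kidney starts on it, which leaves a tan ring in sight.
- seat_grey: The femur head's seat: fixed grey disc 62 mm in diameter, 3 mm thick, on the floor of the stock tray beside the tan seat, 66 mm from centre to centre along the tray's y. Origin: centre of its underside, so its top is 3 mm above the origin. The femur head starts on it, which leaves a grey ring in sight.
- bay: Fixed dark brown wooden stock tray, 156 mm (x) by 164 mm (y), floor 6 mm thick; 6 mm walls on both y sides (30 mm high) and at the back (+x, 40 mm high); open to the front (-x). Origin: centre of its underside. The seats lie at x = -38 mm, y = +33 and -33 mm (which is which varies); the heart starts at x = +18 mm, y about +5 mm, 31 mm from the back wall.
- mat: Fixed flat green mat, the side area, 210 mm along its x by 120 mm along its y, 4 mm thick. Origin: centre of its underside. There is room for the two models side by side along its x.
- nest: Fixed white loading plate of the press, lying on the table: 80 mm along its x, 118 mm along its y, 10 mm thick, with a pink heart outline on top. Origin: centre of its underside; the top is 10 mm above it.
- jar: Bystander: loose amber glass jar with black cap, 54 mm in diameter, 75 mm tall. Origin: centre of the underside. Not to be moved.
- tooth: Bystander: loose ivory model of a molar tooth on four roots, 42 x 42 x 54 mm. Origin: centre of the underside. Not to be moved. (The press, the clamp with the blue vertebra, bins and books stand fixed along the edges: beyond x = 0.82 m or more than 0.52 m to either side.)
Things that resemble listed ones, but are neither listed nor needed, are in the scene too. Leave any purple or yellow look-alike of the femur alone.

How it is judged:
On the way, in this order (a step that is already met when the one before it is completed fails the run):
1. kidney and femur head both stand released on the green mat, the heart still in its place (within 30 mm) (x of kidney in the frame of mat between -0.1 and 0.1 m and y of kidney in the frame of mat between -0.055 and 0.055 m and z of kidney in the frame of mat between 0 and 0.012 m and angle between each of kidney, femur's own z axis and vertical below 0.15 rad and linear speed of each of kidney, femur below 0.03 m/s and angular speed of each of kidney, femur below 0.3 rad/s and contact force between each of kidney, femur and the fingers below 0.1 N and x of femur in the frame of mat between -0.1 and 0.1 m and y of femur in the frame of mat between -0.055 and 0.055 m and z of femur in the frame of mat between 0 and 0.012 m and distance of heart from where it was at the start of the episode below 0.03 m), for 0.2 s.
2. the heart lies released on the loading plate, centred and lengthwise, while kidney and femur head stand on the mat (x of kidney in the frame of mat between -0.1 and 0.1 m and y of kidney in the frame of mat between -0.055 and 0.055 m and z of kidney in the frame of mat between 0 and 0.012 m and angle between each of kidney, femur, heart's own z axis and vertical below 0.15 rad and linear speed of each of kidney, femur, heart below 0.03 m/s and angular speed of each of kidney, femur, heart below 0.3 rad/s and contact force between each of kidney, femur, heart and the fingers below 0.1 N and x of femur in the frame of mat between -0.1 and 0.1 m and y of femur in the frame of mat between -0.055 and 0.055 m and z of femur in the frame of mat between 0 and 0.012 m and horizontal distance between heart and nest below 0.012 m and angle between the y axis of heart and the y axis of nest, either way round below 0.2 rad and z of heart in the frame of nest between 0.004 and 0.016 m), for 0.2 s.
At the end, for the whole second after the job is handed in: Heart flat on the loading plate, within 12 mm of its centre and 0.2 rad of its length (either way round); kidney upright within 12 mm of the tan seat's centre and femur head within 12 mm of the grey seat's centre; all three released and at rest (horizontal distance between heart and nest below 0.012 m and angle between the y axis of heart and the y axis of nest, either way round below 0.2 rad and z of heart in the frame of nest between 0.004 and 0.016 m and angle between each of heart, kidney, femur's own z axis and vertical below 0.15 rad and linear speed of each of heart, kidney, femur below 0.03 m/s and angular speed of each of heart, kidney, femur below 0.3 rad/s and contact force between each of heart, kidney, femur and the fingers below 0.1 N and horizontal distance between kidney and seat_tan below 0.012 m and z of kidney in the frame of seat_tan between -0.003 and 0.009 m and horizontal distance between femur and seat_grey below 0.012 m and z of femur in the frame of seat_grey between -0.003 and 0.009 m); the robot touches nothing.
It fails at once if the amber jar or the tooth model is moved by more than 30 mm (distance of any of jar, tooth from where it was at the start of the episode above 0.03 m).
It also fails if it takes over 128 s, if anything falls off the work surface, if the arm or the gripper's body presses on something with over 40 N, if the wrist force passes 120 N, or if a joint passes its speed limit or range.

## Working session

There is one attempt and no reset: what is moved stays moved. The work goes in short steps, Python scripts to look and compute and a tool call to move; the robot and the scene stay as the last step left them, time stands still between calls to the robot, and variables do not carry over. Pictures are saved under pics/ and viewed, at most 14 in all, crops included, and the job is handed in when it is done.

Besides the shell and the picture viewer there is one more tool, called as name(argument=value, ...) on one line, values as JSON. step_arm: Moves the arm, as the interface text tells. Its arguments: {"type":"object","properties":{"targets":{"type":"array"}},"required":["targets"]}

```bash
ls; mkdir -p pics; cat > h.py <<'E'
import numpy as np, cv2
from bench import bot
def grab(n,f=None):
    d=bot.get_image(n)
    np.savez(f'/tmp/{n}.npz',**d)
    if f: cv2.imwrite(f'pics/{f}.png',d['img'][:,:,::-1])
    return d
def ray(d,u,v):
    T=np.array(d['world_from_camera']);r=T[:3,:3]@np.linalg.inv(d['mtx'])@[u,v,1]
    return T[:3,3],r
def onz(d,u,v,z):
    o,r=ray(d,u,v);return (o+r*(z-o[2])/r[2])[:2]
def proj(d,p):
    T=np.linalg.inv(d['world_from_camera']);c=d['mtx']@(T[:3,:3]@np.array(p)+T[:3,3]);return c[:2]/c[2]
E
python3 - <<'E'
from h import *
for n in ['scene','side','wrist']:
    d=grab(n,n+'0'); print(n,np.round(d['world_from_camera'],3).tolist(),d['mtx'][0])
o=bot.get_obs();print({k:np.round(v,3) for k,v in o.items()})
E
```

```text
pics
scene [[-0.838, 0.386, -0.385, 0.925], [0.546, 0.578, -0.607, 0.617], [-0.012, -0.719, -0.695, 0.727], [0.0, 0.0, 0.0, 1.0]] [481.85597877   0.         320.00947379]
side [[-0.963, -0.158, 0.219, 0.279], [-0.27, 0.608, -0.746, 0.81], [-0.015, -0.778, -0.628, 0.75], [0.0, 0.0, 0.0, 1.0]] [554.96079922   0.         322.03741924]
wrist [[0.421, -0.873, -0.247, 0.294], [-0.907, -0.406, -0.113, -0.471], [-0.002, 0.271, -0.963, 0.373], [0.0, 0.0, 0.0, 1.0]] [423.05615648   0.         322.38529653]
{'time_s': np.float64(0.15), 'joints': array([-1.34 ,  0.259,  1.536,  0.   ,  1.348, -0.203]), 'dq': array([-0.   , -0.003, -0.002, -0.   , -0.002,  0.001]), 'tau': array([ 2.0000e-03, -4.4639e+01, -2.9082e+01, -0.0000e+00,  8.0000e-03,
       -0.0000e+00]), 'tool_pos': array([ 0.231, -0.499,  0.231]), 'ee_rot': array([-0.001,  0.977,  0.215,  0.   ]), 'contact_force': array([-0.631, -0.205, -0.001]), 'wrist_torque': array([ 0.015, -0.007,  0.022]), 'gripper_force': np.float64(0.0), 'finger_gap': np.float64(0.997)}
```

View pics/scene0.png

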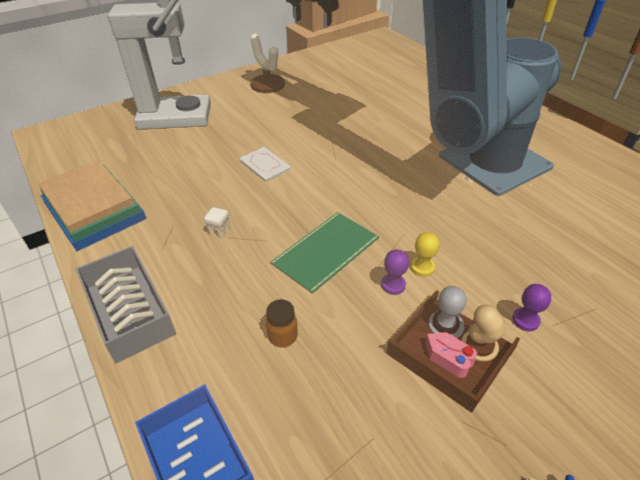

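View pics/side0.png

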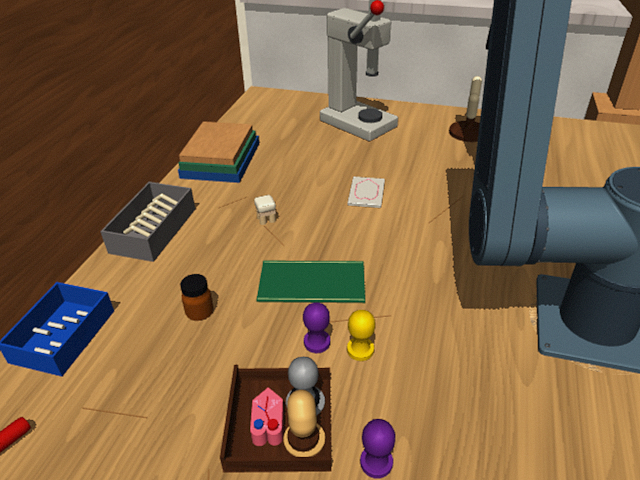

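The scene view shows the grey femur head at (452,300), the kidney at (488,322) and the heart at (452,353). The mat is at (325,250), the white plate at (265,163), the jar at (282,323) and the tooth at (217,218).

Purple look-alikes stand at (396,268) and (535,303), with a yellow one at (426,250). The grey one on the black foot, standing in the tray on the grey ring, fits the femur. I'll confirm it in an enlarged crop.

```bash
cat > m.py <<'E'
from h import *
def quad(d,mask,z,name):
    n,l,s,c=cv2.connectedComponentsWithStats(mask.astype(np.uint8))
    i=1+np.argmax(s[1:,4]); cn=max(cv2.findContours((l==i).astype(np.uint8),0,2)[0],key=cv2.contourArea)
    P=np.array([onz(d,u,v,z) for u,v in cn[:,0]])
    r=cv2.minAreaRect((P*1000).astype(np.float32)); print(name,c[i].round(),s[i,4],'ctr',np.round(r[0],1),'size',np.round(r[1],1),'ang',round(r[2],2))
def H(d): return cv2.cvtColor(d['img'],cv2.COLOR_RGB2HSV).astype(int)
E
python3 - <<'E'
from m import *
D={n:dict(np.load(f'/tmp/{n}.npz')) for n in('scene','side')}
N={'scene':(slice(130,190),slice(230,300)),'side':(slice(170,215),slice(340,392))}
for n,d in D.items():
    h=H(d); g=(h[...,0]>60)&(h[...,0]<90)&(h[...,1]>100)
    m=np.zeros(g.shape,bool); m[190:310,240:390]=g[190:310,240:390]; quad(d,m,.004,n+' mat')
    m=np.zeros(g.shape,bool); m[N[n]]=((h[...,1]<70)&(h[...,2]>150))[N[n]]
    m=cv2.morphologyEx(m.astype(np.uint8),cv2.MORPH_CLOSE,np.ones((5,5))); quad(d,m,.01,n+' nest')
a=cv2.resize(D['scene']['img'][250:410,380:560],None,fx=3,fy=3)
b=cv2.resize(D['side']['img'][340:480,210:410],None,fx=3,fy=3)
cv2.imwrite('pics/ca.png',a[...,::-1]);cv2.imwrite('pics/cb.png',b[...,::-1])
E
```

```text
Traceback (most recent call last):
  File "m.py", line 4, in quad
    i=1+np.argmax(s[1:,4]); cn=max(cv2.findContours((l==i).astype(np.uint8),0,2)[0],key=cv2.contourArea)
        ~~~~~~~~~^^^^^^^^^
ValueError: attempt to get argmax of an empty sequence
```

```bash
python3 - <<'E'
from m import *
D={n:dict(np.load(f'/tmp/{n}.npz')) for n in('scene','side')}
a=cv2.resize(D['scene']['img'][250:410,380:560],None,fx=3,fy=3)
b=cv2.resize(D['side']['img'][340:480,210:410],None,fx=3,fy=3)
cv2.imwrite('pics/ca.png',a[...,::-1]);cv2.imwrite('pics/cb.png',b[...,::-1])
N={'scene':(slice(130,190),slice(230,300)),'side':(slice(170,215),slice(340,392))}
for n,d in D.items():
    h=H(d);print(d['img'].dtype,d['img'][250,325],h[250,325],h[280,310],h[150,265] ,h[190,367],h[155,265])
    g=(h[...,0]>50)&(h[...,0]<90)&(h[...,1]>90)
    m=np.zeros(g.shape,bool); m[190:310,240:390]=g[190:310,240:390]
    m=cv2.morphologyEx(m.astype(np.uint8),cv2.MORPH_CLOSE,np.ones((9,9)));
    if m.any(): quad(d,m,.004,n+' mat')
    m=np.zeros(g.shape,bool); m[N[n]]=((h[...,1]<70)&(h[...,2]>150))[N[n]]
    m=cv2.morphologyEx(m.astype(np.uint8),cv2.MORPH_CLOSE,np.ones((5,5))); 
    if m.any(): quad(d,m,.01,n+' nest')
E
```

```text
uint8 [ 86 130  94] [ 65  86 130] [ 65  91 129] [ 22  22 212] [ 17 102 202] [ 20  24 211]
scene mat [329. 254.] 1087 ctr [546.6  38.4] size [147.2  77.5] ang 15.06
scene nest [265. 163.] 958 ctr [ 499.9 -310.7] size [ 84.3 129.4] ang 6.37
uint8 [160 119  69] [ 16 145 160] [ 73 175  92] [ 16 145 179] [ 20  30 210] [ 17 146 170]
side mat [312. 281.] 4270 ctr [531.3  27.4] size [208.1 120.7] ang 14.01
side nest [366. 192.] 941 ctr [ 492.6 -308. ] size [ 79.6 129.6] ang 6.53
```

View pics/ca.png

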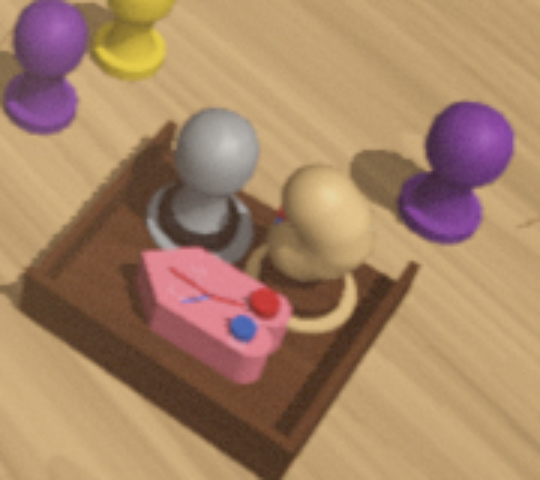

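View pics/cb.png

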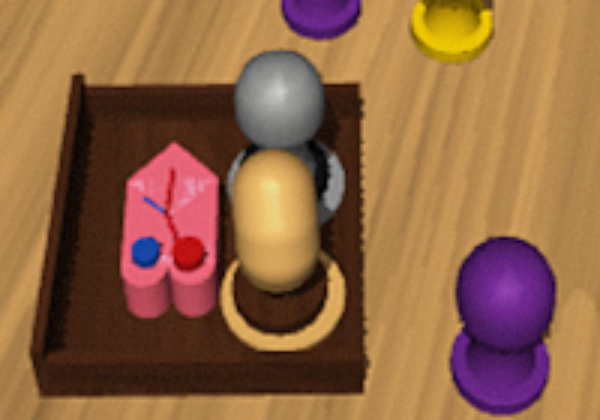

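The crops confirm the target: grey ball on a black foot on the grey ring, at full-image (452,300). The kidney is on the tan ring, the heart point faces -y, and the back wall is at +x. Next I'll work out rough positions, then take a wrist view over the tray.

```bash
python3 - <<'E'
from m import *
D={n:dict(np.load(f'/tmp/{n}.npz')) for n in('scene','side')}
for a,b,nm in [((452,299),(303,373),'ball'),]:
    o1,r1=ray(D['scene'],*a);o2,r2=ray(D['side'],*b)
    t=np.linalg.lstsq(np.c_[r1,-r2],o2-o1,rcond=None)[0];print(nm,o1+r1*t[0],o2+r2*t[1])
print('kid ring side',onz(D['side'],304.5,438,.009),'scene',onz(D['scene'],483,341,.009))
S=lambda x,y:onz(D['side'],210+x/3,340+y/3,.046)
print('back wall top',S(76,78),S(36,352))
print('jar',onz(D['side'],198,313,0),'tooth',onz(D['side'],266,220,0),'purple',onz(D['side'],317,345,0),onz(D['side'],377,465,0),'yel',onz(D['side'],361,352,0))
o=bot.get_obs()
from scipy.spatial.transform import Rotation as R
print(R.from_quat(np.roll(o['ee_rot'],-1)).as_matrix().round(3))
E
```

```text
ball [0.46084381 0.30293612 0.07375386] [0.46109776 0.30386797 0.07312537]
kid ring side [0.44049834 0.37078217] scene [0.43564676 0.36903018]
back wall top [0.57735922 0.2982936 ] [0.53362088 0.45095678]
jar [0.71398712 0.16574785] tooth [ 0.6925622  -0.14743139] purple [0.47509785 0.18386722] [0.32833468 0.37982593] yel [0.39654744 0.17946474]
[[ 0.907  0.42  -0.   ]
 [ 0.42  -0.907  0.001]
 [ 0.    -0.001 -1.   ]]
```

```bash
cat >> h.py <<'E'
from scipy.spatial.transform import Rotation as R
def pose():
    o=bot.get_obs();M=R.from_quat(np.roll(o['ee_rot'],-1)).as_matrix();return np.array(o['tool_pos']),M,np.degrees(np.arctan2(M[1,0],M[0,0]))
def go(*goals):
    p,M,h=pose();print('at',p.round(4),'head',h.round(2))
    for x,y,z,hd in goals:
        print((x,y,z,hd),'-> shift mm',(M.T@(np.array([x,y,z])-p)*1000).round(1),'turn',round(np.radians((h-hd+180)%360-180),3))
E
python3 -c "
from h import *
go((.45,.335,.27,106))"
```

```text
at [ 0.2311 -0.4987  0.2307] head 24.85
(0.45, 0.335, 0.27, 106) -> shift mm [ 549.  -664.6  -38.3] turn -1.416
```

Careful with the scale: shifts go in shares of 750 mm and turns go in shares of 4 rad. That gives: -665 mm / 750 = -0.8867, 549 mm / 750 = 0.732, -1.416 rad / 4 = -0.354.

step_arm(targets=[[[0.732,-0.8867,-0.0507],-0.354,85],[[0.732,-0.8867,-0.0507],-0.354,85],[[0.732,-0.8867,-0.0507],-0.354,85],[[0.732,-0.8867,-0.0507],-0.354,85],[[0.732,-0.8867,-0.0507],-0.354,85],[[0.732,-0.8867,-0.0507],-0.354,85],[[0.732,-0.8867,-0.0507],-0.354,85],[[0.732,-0.8867,-0.0507],-0.354,85],[[0.732,-0.8867,-0.0507],-0.354,85],[[0.732,-0.8867,-0.0507],-0.354,85],[[0.732,-0.8867,-0.0507],-0.354,85],[[0.732,-0.8867,-0.0507],-0.354,85],[[0.732,-0.8867,-0.0507],-0.354,85],[[0.732,-0.8867,-0.0507],-0.354,85],[[0.732,-0.8867,-0.0507],-0.354,85],[[0.732,-0.8867,-0.0507],-0.354,85],[[0.732,-0.8867,-0.0507],-0.354,85],[[0.732,-0.8867,-0.0507],-0.354,85]])

```text
time_s: 2.4
tool_pos: [0.4499, 0.334, 0.2697]
ee_rot: [0.0, 0.603, 0.798, 0.0]
contact_force: [0.0, 0.6, 0.1]
finger_gap: 0.991
gripper_force: 0.0
```

```bash
python3 - <<'E'
from h import *
go((.45,.335,.27,106))
grab('wrist','w1')
E
```

```text
at [0.4499 0.334  0.2697] head 105.89
(0.45, 0.335, 0.27, 106) -> shift mm [ 0.9  0.4 -0.3] turn -0.002
```

View pics/w1.png

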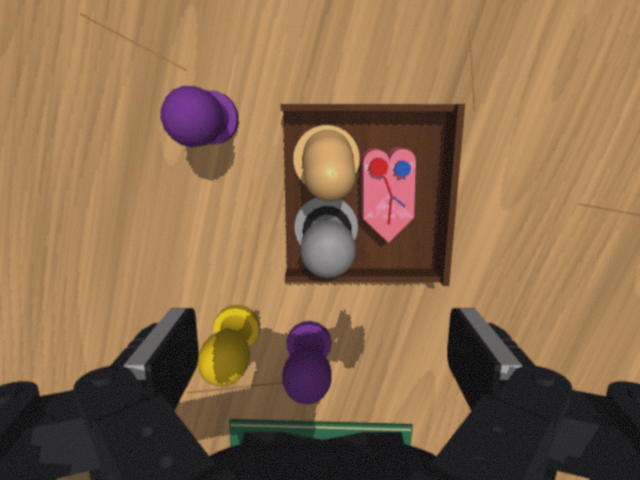

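The wrist view shows the tan ring centred near (326,158), the grey ring near (326,228) and the heart at (389,195). The look-alikes are outside the tray, at purple (195,116), purple (307,350) and yellow (232,335).

```bash
python3 - <<'E'
from m import *
from scipy.optimize import least_squares
d=dict(np.load('/tmp/wrist.npz'));h=H(d);im=d['img']
print('hsv tan ring',h[130,326],'kid',h[165,328],'grey ring',h[225,298],'ball',h[250,328],'floor',h[150,430],'heart',h[200,380],h[175,410],'foot',h[217,325])
p,M,hd=pose()
def tool(P): return (M[:2,:2].T@(np.array(P)-p[:2])*1000).round(1)
def circ(P,r):
    s=least_squares(lambda c:np.hypot(*(P-c).T)-r,P.mean(0),loss='soft_l1',f_scale=.001);return s.x,np.abs(s.fun).mean()*1000
roi=np.zeros(h.shape[:2],bool);roi[112:275,290:450]=1
tan=roi&(h[...,2]>95)&(h[...,0]<28)&(h[...,1]>60)&(h[...,1]<170)
cv2.imwrite('/tmp/t.png',tan*255)
c=max(cv2.findContours(tan[:, :362].astype(np.uint8),0,1)[0],key=cv2.contourArea)[:,0]
print('tan bbox',c.min(0),c.max(0))
P=np.array([onz(d,u,v,.009) for u,v in c if v<165]);x,e=circ(P,.031);print('seat_tan',x.round(4),e)
g=roi&(h[...,1]<60)&(h[...,2]>60)
c=max(cv2.findContours(g[:, :362].astype(np.uint8),0,1)[0],key=cv2.contourArea)[:,0]
print('grey bbox',c.min(0),c.max(0))
P=np.array([onz(d,u,v,.009) for u,v in c if v<232 and (u<303 or u>350 or v<206)]);x2,e=circ(P,.031);print('seat_grey',x2.round(4),e,len(P),'dist',np.linalg.norm(x-x2)*1000,'tray y heading',np.degrees(np.arctan2(*(x-x2)[::-1])))
# heart
pk=roi&((h[...,0]>165)|(h[...,0]<8))&(h[...,1]>80)&(h[...,2]>120)
c=max(cv2.findContours(cv2.morphologyEx(pk.astype(np.uint8),3,np.ones((5,5))),0,1)[0],key=cv2.contourArea)[:,0]
print('heart bbox',c.min(0),c.max(0))
for v in (180,190,200,208):
    u=np.where(pk[v])[0];a,b=onz(d,u.min(),v,.034),onz(d,u.max()+1,v,.034);print('heart row',v,u.min(),u.max(),'mid',((a+b)/2).round(4),'w',np.linalg.norm(a-b).round(4))
print('tip',onz(d,389,242.5,.034),'lobe far top', onz(d,378,149,.034),onz(d,402,149,.034))
for v in (166,172,178,184,190):
    u=np.where(tan[v,:362])[0];a,b=onz(d,u.min(),v,.067),onz(d,u.max()+1,v,.067);print('kid row',v,u.min(),u.max(),'mid',((a+b)/2).round(4),'w',np.linalg.norm(a-b).round(4))
# ball
c=np.argwhere(g&(np.arange(480)[:,None]>225)&(np.arange(640)>296)&(np.arange(640)<362))
print('ball px',c[:,1].min(),c[:,1].max(),c[:,0].max())
print('ball ctr',onz(d,327.5,249,.075))
E
```

```text
hsv tan ring [ 17 123 172] kid [ 19 113 219] grey ring [  0   0 147] ball [ 15   3 157] floor [ 12 168  82] heart [175 113 219] [175 120 218] foot [170  10  75]
tan bbox [292 124] [360 199]
seat_tan [0.4435 0.3689] 0.40779129673651443
grey bbox [294 198] [357 274]
seat_grey [0.4618 0.3038] 0.9910189255145595 97 dist 67.66906703016092 tray y heading 105.62318061400758
heart bbox [363 148] [415 242]
heart row 180 363 415 mid [0.5025 0.3679] w 0.0473
heart row 190 363 415 mid [0.5054 0.3594] w 0.0476
heart row 200 363 414 mid [0.5078 0.3506] w 0.047
heart row 208 363 414 mid [0.5101 0.3436] w 0.0472
tip [0.52039483 0.31269928] lobe far top [0.484307   0.39083205] [0.50449084 0.39659545]
kid row 166 293 358 mid [0.4435 0.3673] w 0.0533
kid row 172 295 356 mid [0.4448 0.3627] w 0.0502
kid row 178 299 355 mid [0.4473 0.3583] w 0.0463
kid row 184 307 353 mid [0.451  0.3543] w 0.0384
kid row 190 310 350 mid [0.4524 0.3496] w 0.0336
ball px 297 357 274
ball ctr [0.46331632 0.30270973][ WARN:0@0.435] global loadsave.cpp:1063 imwrite_ Unsupported depth image for selected encoder is fallbacked to CV_8U.
```

```bash
python3 -c "
from h import *
go((.4445,.3692,.14,105.9),(.4445,.3692,.05,105.9))"
```

```text
at [0.45   0.3341 0.2697] head 105.9
(0.4445, 0.3692, 0.14, 105.9) -> shift mm [ 35.2   4.3 129.7] turn 0.0
(0.4445, 0.3692, 0.05, 105.9) -> shift mm [ 35.2   4.2 219.7] turn 0.0
```

step_arm(targets=[[[0.0467,0.0053,0.08],0,70],[[0.0467,0.0053,0.1333],0,70],[[0.0467,0.0053,0.1733],0,70],[[0.0467,0.0053,0.2067],0,70],[[0.0467,0.0053,0.2333],0,70],[[0.0467,0.0053,0.26],0,70],[[0.0467,0.0053,0.28],0,70],[[0.0467,0.0053,0.2933],0,70],[[0.0467,0.0053,0.2933],0,70],[[0.0467,0.0053,0.2933],0,30],[[0.0467,0.0053,0.2933],0,30],[[0.0467,0.0053,0.2933],0,30],[[0.0467,0.0053,0.2933],0,30],[[0.0467,0.0053,0.2933],0,30],[[0.0467,0.0053,0.2933],0,30]])

```text
time_s: 4.32
tool_pos: [0.4443, 0.3702, 0.0505]
ee_rot: [0.0, 0.602, 0.799, 0.001]
contact_force: [-1.6, 0.0, 5.6]
finger_gap: 0.46
gripper_force: 60.0
```

Converted, -170 mm / 750 = -0.2267, -120 mm / 750 = -0.16.

step_arm(targets=[[[0,0,-0.0133],0,30],[[0,0,-0.04],0,30],[[0,0,-0.0933],0,30],[[0,0,-0.16],0,30],[[0,0,-0.2267],0,30],[[0,0,-0.2267],0,30]])

```text
time_s: 5.08
tool_pos: [0.4465, 0.3712, 0.2249]
ee_rot: [0.002, 0.602, 0.799, 0.005]
contact_force: [-0.7, 0.4, -2.1]
finger_gap: 0.46
gripper_force: 60.5
```

```bash
python3 -c "
from h import *
go((.4847,.0158,.22,105.9),(.4847,.0158,.046,105.9)); print(bot.get_obs()['finger_gap'])"
```

```text
at [0.4465 0.3712 0.2249] head 105.99
(0.4847, 0.0158, 0.22, 105.9) -> shift mm [-352.2  -61.2    3.5] turn 0.002
(0.4847, 0.0158, 0.046, 105.9) -> shift mm [-352.6  -63.   177.5] turn 0.002
0.46012344651498965
```

Converted, -352 mm / 750 = -0.4693, 174 mm / 750 = 0.232.

step_arm(targets=[[[-0.0533,-0.0093,0],0,30],[[-0.12,-0.0213,0],0,30],[[-0.2,-0.0347,0],0,30],[[-0.28,-0.0493,0],0,30],[[-0.36,-0.0627,0],0,30],[[-0.4267,-0.0747,0],0,30],[[-0.46,-0.08,0],0,30],[[-0.4693,-0.0827,0.0133],0,30],[[-0.4693,-0.0827,0.0667],0,30],[[-0.4693,-0.0827,0.12],0,30],[[-0.4693,-0.0827,0.1667],0,30],[[-0.4693,-0.0827,0.2],0,30],[[-0.4693,-0.0827,0.2187],0,30],[[-0.4693,-0.0827,0.2267],0,30],[[-0.4693,-0.0827,0.232],0,30],[[-0.4693,-0.0827,0.232],0,30],[[-0.4693,-0.0827,0.232],0,30]])

```text
time_s: 7.2
tool_pos: [0.4819, 0.0143, 0.0459]
ee_rot: [0.001, 0.602, 0.799, 0.0]
contact_force: [0.4, 0.1, -1.2]
finger_gap: 0.464
gripper_force: 60.6
```

```bash
python3 - <<'E'
from h import *
print(pose()); a=grab('side'); b=grab('scene')
x=np.hstack([cv2.resize(a['img'][180:320,230:400],None,fx=2.3,fy=2.3),cv2.resize(b['img'][180:320,240:410],None,fx=2.3,fy=2.3)])
cv2.imwrite('pics/p1.png',x[...,::-1]);print(x.shape)
E
```

```text
(array([0.48187585, 0.01428041, 0.0459055 ]), array([[-2.75319117e-01,  9.61351931e-01,  1.35963835e-03],
       [ 9.61352691e-01,  2.75319699e-01, -2.57650271e-04],
       [-6.22027809e-04,  1.23615595e-03, -9.99999042e-01]]), np.float64(105.98103552103865))
(322, 782, 3)
```

View pics/p1.png

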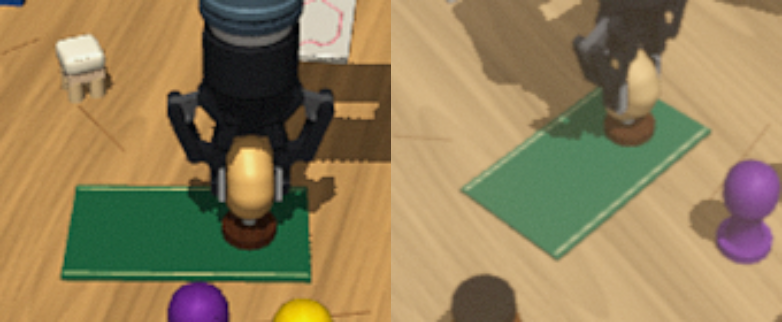

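The composite shows the kidney held upright over the mat's -x half, with its foot at (248,232) in the left half, a millimetre or so above the mat. I'll lower it a little, release and retreat.

Converted, 2 mm / 750 = 0.0027, 1 mm / 750 = 0.0013.

step_arm(targets=[[[0,0,0.0013],0,30],[[0,0,0.0027],0,30],[[0,0,0.0027],0,30]])

```text
time_s: 7.68
tool_pos: [0.4819, 0.0142, 0.0453]
ee_rot: [0.001, 0.602, 0.799, 0.0]
contact_force: [-4.2, -0.2, 18.8]
finger_gap: 0.463
gripper_force: 64.5
```

Converted, -170 mm / 750 = -0.2267, -120 mm / 750 = -0.16.

step_arm(targets=[[[0,0,-0.0013],0,30],[[0,0,-0.0013],0,45],[[0,0,-0.0013],0,70],[[0,0,-0.0013],0,70],[[0,0,-0.0013],0,70],[[0,0,-0.0267],0,70],[[0,0,-0.08],0,75],[[0,0,-0.16],0,75],[[0,0,-0.2267],0,75],[[0,0,-0.2267],0,75],[[0,0,-0.2267],0,75]])

```text
time_s: 9.05
tool_pos: [0.4808, 0.0145, 0.2126]
ee_rot: [-0.0, 0.602, 0.799, -0.0]
contact_force: [0.2, 0.0, -0.3]
finger_gap: 0.881
gripper_force: 0.0
```

```bash
python3 -c "
from h import *
go((.462,.3034,.17,105.9),(.462,.3034,.0565,105.9)); print(bot.get_obs()['finger_gap'])"
```

```text
at [0.4808 0.0145 0.2126] head 105.99
(0.462, 0.3034, 0.17, 105.9) -> shift mm [282.9  61.5  42.7] turn 0.002
(0.462, 0.3034, 0.0565, 105.9) -> shift mm [282.8  61.6 156.2] turn 0.002
0.8808722469388159
```

Converted, 283 mm / 750 = 0.3773, 156 mm / 750 = 0.208.

step_arm(targets=[[[0.0733,0.016,0],0,75],[[0.1467,0.032,0],0,75],[[0.2267,0.0493,0],0,75],[[0.3067,0.0667,0],0,75],[[0.36,0.0787,0],0,75],[[0.3773,0.0813,0.0133],0,75],[[0.3773,0.0813,0.0533],0,75],[[0.3773,0.0813,0.1067],0,75],[[0.3773,0.0813,0.1467],0,75],[[0.3773,0.0813,0.18],0,75],[[0.3773,0.0813,0.2],0,75],[[0.3773,0.0813,0.208],0,75],[[0.3773,0.0813,0.208],0,75],[[0.3773,0.0813,0.208],0,35],[[0.3773,0.0813,0.208],0,35],[[0.3773,0.0813,0.208],0,35],[[0.3773,0.0813,0.208],0,35],[[0.3773,0.0813,0.208],0,35],[[0.3773,0.0813,0.208],0,35]])

```text
time_s: 11.42
tool_pos: [0.4629, 0.3036, 0.0586]
ee_rot: [0.001, 0.602, 0.799, 0.001]
contact_force: [0.6, -0.8, 7.0]
finger_gap: 0.517
gripper_force: 61.1
```

Converted, -160 mm / 750 = -0.2133, -120 mm / 750 = -0.16.

step_arm(targets=[[[0,0,-0.0133],0,35],[[0,0,-0.04],0,35],[[0,0,-0.0933],0,35],[[0,0,-0.16],0,35],[[0,0,-0.2133],0,35],[[0,0,-0.2133],0,35],[[0,0,-0.2133],0,35],[[0,0,-0.2133],0,35]])

```text
time_s: 12.42
tool_pos: [0.4611, 0.3028, 0.2157]
ee_rot: [-0.001, 0.602, 0.799, -0.001]
contact_force: [0.2, -0.5, -1.6]
finger_gap: 0.512
gripper_force: 61.4
```

```bash
python3 -c "
from h import *
go((.575,.0395,.0535,105.9)); print(bot.get_obs()['finger_gap'])
grab('wrist')
d=grab('side')
x=cv2.resize(d['img'][180:480,210:450],None,fx=2,fy=2);cv2.imwrite('pics/p2.png',x[...,::-1])"
```

```text
at [0.4611 0.3028 0.2157] head 105.98
(0.575, 0.0395, 0.0535, 105.9) -> shift mm [-284.5   37.6  162.1] turn 0.001
0.5120338231605875
```

View pics/p2.png

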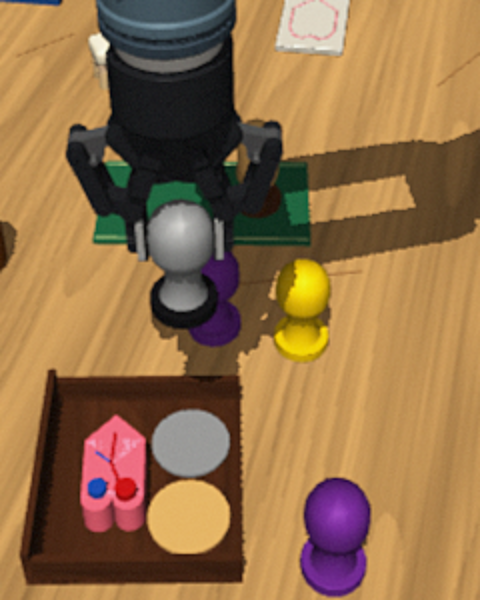

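The femur head is gripped upright, at (182,240) in the crop. The kidney stands on the mat, the heart hasn't moved, and both seat discs are in clear view. Next I'll measure the seats and place the femur head.

```bash
python3 - <<'E'
from m import *
for n in('side',):
    d=dict(np.load(f'/tmp/{n}.npz'));h=H(d)
    for nm,(u,v) in {'tan':(304,438),'grey':(305,401)}.items():
        im=cv2.cvtColor(cv2.bilateralFilter(d['img'],5,25,5),cv2.COLOR_RGB2LAB)
        m=np.zeros((482,642),np.uint8);cv2.floodFill(im,m,(u,v),0,(25,10,10),(25,10,10),cv2.FLOODFILL_FIXED_RANGE|cv2.FLOODFILL_MASK_ONLY|(255<<8))
        c=max(cv2.findContours(m[1:-1,1:-1],0,1)[0],key=cv2.contourArea)
        P=np.array([onz(d,a,b,.009) for a,b in c[:,0]],np.float32)*1000
        print(n,nm,cv2.contourArea(c),np.round(cv2.fitEllipse(P),1) if 0 else [np.round(q,1) for q in cv2.fitEllipse(P)])
E
```

```text
side tan 1117.0 [array([441.7, 370.4]), array([59.5, 59.7]), np.float64(21.2)]
side grey 935.5 [array([459.5, 307.2]), array([59.2, 60.1]), np.float64(18.2)]
```

Converted, -284 mm / 750 = -0.3787, -260 mm / 750 = -0.3467.

step_arm(targets=[[[-0.0533,0.0067,0],0,35],[[-0.1267,0.0173,0],0,35],[[-0.2,0.0267,0],0,35],[[-0.28,0.0373,0],0,35],[[-0.3467,0.0467,0],0,35],[[-0.3787,0.0507,0],0,35],[[-0.3787,0.0507,0.04],0,35],[[-0.3787,0.0507,0.0933],0,35],[[-0.3787,0.0507,0.1467],0,35],[[-0.3787,0.0507,0.184],0,35],[[-0.3787,0.0507,0.2027],0,35],[[-0.3787,0.0507,0.212],0,35],[[-0.3787,0.0507,0.2147],0,35],[[-0.3787,0.0507,0.2147],0,35]])

```text
time_s: 14.28
tool_pos: [0.5775, 0.0406, 0.0572]
ee_rot: [0.001, 0.602, 0.799, 0.0]
contact_force: [0.1, -0.1, -0.9]
finger_gap: 0.516
gripper_force: 61.4
```

Converted, 3 mm / 750 = 0.004, 2 mm / 750 = 0.0027.

step_arm(targets=[[[0,0,0.0027],0,35],[[0,0,0.004],0,35],[[0,0,0.004],0,35]])

```text
time_s: 14.65
tool_pos: [0.5771, 0.0407, 0.0536]
ee_rot: [0.0, 0.602, 0.799, 0.0]
contact_force: [0.5, 0.1, 0.2]
finger_gap: 0.513
gripper_force: 61.5
```

Converted, 1 mm / 750 = 0.0013.

step_arm(targets=[[[0,0,0.0013],0,35],[[0,0,0.0013],0,35],[[0,0,0.0013],0,35]])

```text
time_s: 15.02
tool_pos: [0.5772, 0.0406, 0.0535]
ee_rot: [0.0, 0.602, 0.799, 0.0]
contact_force: [-1.5, 0.1, 7.5]
finger_gap: 0.512
gripper_force: 62.2
```

Converted, -190 mm / 750 = -0.2533, -170 mm / 750 = -0.2267.

step_arm(targets=[[[0,0,-0.0013],0,35],[[0,0,-0.0013],0,55],[[0,0,-0.0013],0,75],[[0,0,-0.0013],0,75],[[0,0,-0.0013],0,75],[[0,0,-0.0267],0,75],[[0,0,-0.08],0,75],[[0,0,-0.16],0,62],[[0,0,-0.2267],0,62],[[0,0,-0.2533],0,62],[[0,0,-0.2533],0,62]])

```text
time_s: 16.4
tool_pos: [0.5778, 0.0406, 0.2442]
ee_rot: [0.002, 0.602, 0.799, 0.001]
contact_force: [-0.3, 0.9, -0.6]
finger_gap: 0.724
gripper_force: 0.0
```

```bash
python3 -c "
from h import *
go((.4935,.34,.25,106.5))"
```

```text
at [0.5778 0.0406 0.2442] head 105.99
(0.4935, 0.34, 0.25, 106.5) -> shift mm [311.    1.4  -6.3] turn -0.009
```

Converted, 311 mm / 750 = 0.4147, 285 mm / 750 = 0.38, -0.009 rad / 4 = -0.0023.

step_arm(targets=[[[0.0733,0,-0.008],0,62],[[0.1533,0,-0.008],0,62],[[0.2333,0,-0.008],0,62],[[0.3133,0,-0.008],0,62],[[0.38,0,-0.008],0,62],[[0.4147,0.0013,-0.008],-0.0023,62],[[0.4147,0.0013,-0.008],-0.0023,62],[[0.4147,0.0013,-0.008],-0.0023,62],[[0.4147,0.0013,-0.008],-0.0023,62]])

```text
time_s: 17.52
tool_pos: [0.4925, 0.3387, 0.2478]
ee_rot: [-0.0, 0.599, 0.801, -0.0]
contact_force: [-0.0, 0.6, -0.1]
finger_gap: 0.727
gripper_force: 0.0
```

```bash
python3 - <<'E'
from m import *
from m import H as HS
print(pose())
d=grab('wrist','w2');h=HS(d)
pk=((h[...,0]>165)|(h[...,0]<8))&(h[...,1]>80)&(h[...,2]>120); pk[330:]=0
m=cv2.morphologyEx(pk.astype(np.uint8),3,np.ones((5,5)))
c=max(cv2.findContours(m,0,1)[0],key=cv2.contourArea)[:,0];print(c.min(0),c.max(0))
v0,v1=c[:,1].min(),c[:,1].max();mids=[]
for v in np.linspace(v0+(v1-v0)*.35,v0+(v1-v0)*.65,8).astype(int):
    u=c[:,0][c[:,1]==v] ;u=np.where(m[v])[0];a,b=onz(d,u.min(),v,.034),onz(d,u.max()+1,v,.034);mids.append([*(a+b)/2,np.linalg.norm(a-b)])
mids=np.array(mids);print(mids.round(4));vx=cv2.fitLine(mids[:,:2].astype(np.float32),2,0,.01,.01).ravel();print('dir',np.degrees(np.arctan2(vx[1],vx[0]))%180)
t=c[c[:,1]==v1].mean(0);print('tip',t,onz(d,*(t+[0.5,1]),.034))
for nm,(u,v) in {'tan':proj(d,[.4427,.3697,.009]),'grey':proj(d,[.4607,.3055,.009])}.items():
    im=cv2.cvtColor(cv2.bilateralFilter(d['img'],5,25,5),cv2.COLOR_RGB2LAB)
    q=np.zeros((482,642),np.uint8);cv2.floodFill(im,q,(int(u),int(v)),0,(25,10,10),(25,10,10),cv2.FLOODFILL_FIXED_RANGE|cv2.FLOODFILL_MASK_ONLY|(255<<8))
    k=max(cv2.findContours(q[1:-1,1:-1],0,1)[0],key=cv2.contourArea)
    P=np.array([onz(d,a,b,.009) for a,b in k[:,0]],np.float32)*1000
    print(nm,cv2.contourArea(k),[np.round(x,1) for x in cv2.fitEllipse(P)])
go((.506,.358,.1,106.5))
E
```

```text
(array([0.49246248, 0.33873385, 0.24776592]), array([[-2.82518575e-01,  9.59261538e-01, -7.45636613e-04],
       [ 9.59261725e-01,  2.82518099e-01, -6.83176014e-04],
       [-4.44688636e-04, -9.08270577e-04, -9.99999489e-01]]), np.float64(106.41058045672807))
[315 140] [372 241]
[[0.5025 0.3679 0.0469]
 [0.5035 0.3647 0.047 ]
 [0.5047 0.3607 0.0472]
 [0.5057 0.3575 0.0473]
 [0.5067 0.3542 0.0474]
 [0.5077 0.351  0.0475]
 [0.509  0.3469 0.0477]
 [0.51   0.3436 0.0478]]
dir 107.24771
tip [343.5 241. ] [0.51978039 0.31219498]
tan 3712.5 [array([443.7, 368.2]), array([60. , 60.3]), np.float64(108.1)]
grey 3254.5 [array([461.7, 304.7]), array([60.3, 60.5]), np.float64(122.2)]
at [0.4926 0.3388 0.248 ] head 106.4
(0.506, 0.358, 0.1, 106.5) -> shift mm [ 14.7  18.4 148. ] turn -0.002
```

View pics/w2.png

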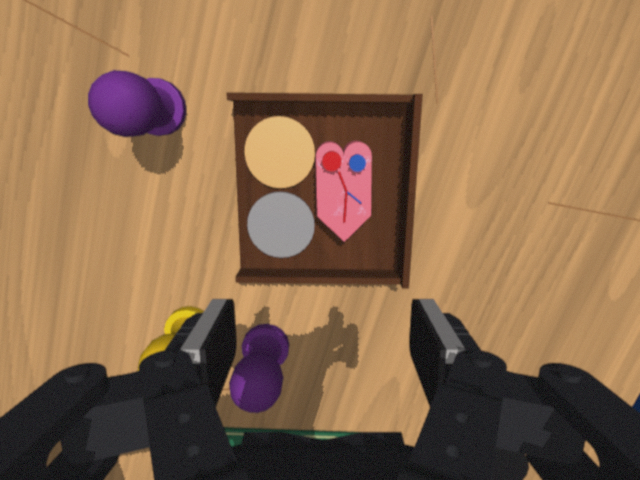

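The wrist view shows both discs clear, tan at (280,152) and grey at (281,225). The heart is at (344,190), parallel to the tray, with free floor behind it.

Converted, 235 mm / 750 = 0.3133, 231 mm / 750 = 0.308, -0.01 rad / 4 = -0.0025.

step_arm(targets=[[[0.0193,0.0247,0.0667],-0.0025,62],[[0.0193,0.0247,0.1333],-0.0025,62],[[0.0193,0.0247,0.1933],-0.0025,62],[[0.0193,0.0247,0.24],-0.0025,62],[[0.0193,0.0247,0.2733],-0.0025,62],[[0.0193,0.0247,0.296],-0.0025,62],[[0.0193,0.0247,0.308],-0.0025,62],[[0.0193,0.0247,0.3133],-0.0025,62],[[0.0193,0.0247,0.3133],-0.0025,62],[[0.0193,0.0247,0.3133],-0.0025,62]])

```text
time_s: 18.82
tool_pos: [0.5063, 0.3594, 0.0142]
ee_rot: [0.0, 0.594, 0.804, 0.001]
contact_force: [0.4, 0.2, -0.2]
finger_gap: 0.725
gripper_force: 0.0
```

Converted, 1 mm / 750 = 0.0013.

step_arm(targets=[[[0,0,0.0013],0,35],[[0,0,0.0013],0,35],[[0,0,0.0013],0,35],[[0,0,0.0013],0,35],[[0,0,0.0013],0,35],[[0,0,0.0013],0,35]])

```text
time_s: 19.58
tool_pos: [0.5064, 0.3595, 0.0133]
ee_rot: [0.0, 0.594, 0.804, 0.001]
contact_force: [-0.3, -0.3, 5.8]
finger_gap: 0.521
gripper_force: 62.9
```

Converted, -220 mm / 750 = -0.2933, -180 mm / 750 = -0.24.

step_arm(targets=[[[0,0,-0.0133],0,35],[[0,0,-0.04],0,35],[[0,0,-0.0933],0,35],[[0,0,-0.16],0,35],[[0,0,-0.24],0,35],[[0,0,-0.2933],0,35],[[0,0,-0.2933],0,35],[[0,0,-0.2933],0,35]])

```text
time_s: 20.58
tool_pos: [0.505, 0.3588, 0.2314]
ee_rot: [-0.0, 0.594, 0.804, -0.001]
contact_force: [-0.0, 0.1, -2.0]
finger_gap: 0.523
gripper_force: 62.3
```

```bash
python3 - <<'E'
from m import *
go((.4942,-.3095,.23,96.5),(.4942,-.3095,.025,96.5))
N={'scene':(slice(130,190),slice(230,300)),'side':(slice(170,215),slice(340,392))}
for n in N:
    d=grab(n);h=H(d);m=np.zeros(h.shape[:2],bool)
    m[N[n]]=((h[...,1]<70)&(h[...,2]>140))[N[n]]
    m=cv2.morphologyEx(m.astype(np.uint8),3,np.ones((5,5)));quad(d,m,.01,n)
    k=max(cv2.findContours(m,0,1)[0],key=cv2.contourArea)
    a=cv2.approxPolyDP(cv2.convexHull(k),4,True)[:,0];print(a.tolist(),[ (onz(d,*p,.01)*1000).round().tolist() for p in a])
a=cv2.resize(grab('side')['img'][165:225,330:400],None,fx=5,fy=5);b=cv2.resize(grab('scene')['img'][135:195,230:300],None,fx=5,fy=5)
cv2.imwrite('pics/n.png',np.hstack([a,b])[...,::-1])
E
```

```text
at [0.505  0.3588 0.2314] head 107.08
(0.4942, -0.3095, 0.23, 96.5) -> shift mm [-635.6 -206.6    1.9] turn 0.185
(0.4942, -0.3095, 0.025, 96.5) -> shift mm [-635.6 -206.2  206.9] turn 0.185
scene [265. 163.] 983 ctr [ 500.  -310.7] size [ 84.8 129.2] ang 6.56
[[239, 158], [265, 147], [290, 169], [265, 180]] [[545.0, -366.0], [465.0, -373.0], [460.0, -251.0], [533.0, -247.0]]
side [366. 192.] 961 ctr [ 492.6 -308.1] size [ 79.7 129.6] ang 6.67
[[384, 179], [379, 207], [348, 204], [354, 176]] [[461.0, -373.0], [449.0, -249.0], [522.0, -243.0], [537.0, -368.0]]
```

View pics/n.png

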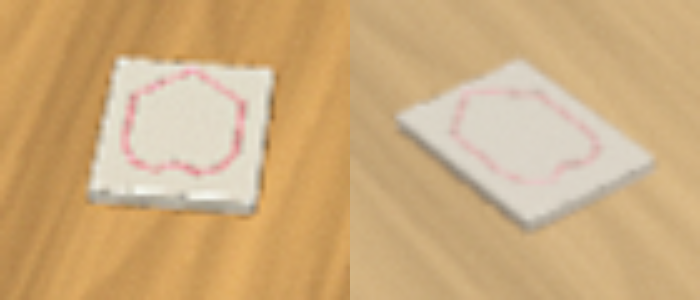

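The composite shows the plate with the pink outline pointing to -y. The near edge's side face is in the mask, so I'll measure it again from the wrist camera before placing.

```bash
python3 - <<'E'
from h import *
go((.494,-.42,.23,97))
E
```

```text
at [0.505  0.3587 0.2304] head 107.07
(0.494, -0.42, 0.23, 97) -> shift mm [-741.2 -239.1    1.6] turn 0.176
```

Converted, -741 mm / 750 = -0.988, -239 mm / 750 = -0.3187, 0.176 rad / 4 = 0.044.

step_arm(targets=[[[-0.0533,-0.0173,0],0,35],[[-0.1267,-0.0413,0],0,35],[[-0.2,-0.064,0],0,35],[[-0.28,-0.0907,0],0.005,35],[[-0.36,-0.116,0],0.0125,35],[[-0.44,-0.1413,0],0.02,35],[[-0.52,-0.168,0],0.025,35],[[-0.6,-0.1933,0],0.03,35],[[-0.68,-0.22,0],0.0375,35],[[-0.76,-0.2453,0],0.0425,35],[[-0.84,-0.2707,0],0.044,35],[[-0.92,-0.296,0],0.044,35],[[-0.9733,-0.3133,0],0.044,35],[[-0.988,-0.3187,0],0.044,35],[[-0.988,-0.3187,0],0.044,35],[[-0.988,-0.3187,0],0.044,35],[[-0.988,-0.3187,0],0.044,35]])

```text
time_s: 22.9
tool_pos: [0.4953, -0.4178, 0.2326]
ee_rot: [-0.0, 0.662, 0.75, 0.0]
contact_force: [0.5, 0.6, -0.0]
finger_gap: 0.523
gripper_force: 62.2
```

```bash
python3 - <<'E'
from m import *
d=grab('wrist','w3');h=H(d);m=((h[...,1]<70)&(h[...,2]>140));m[200:]=0
m=cv2.morphologyEx(m.astype(np.uint8),3,np.ones((9,9)));quad(d,m,.01,'nest')
go((.4942,-.3095,.23,96.5))
E
```

```text
nest [339.  76.] 15348 ctr [ 496.3 -317.5] size [ 79.5 118.9] ang 6.79
at [ 0.4953 -0.418   0.2328] head 97.09
(0.4942, -0.3095, 0.23, 96.5) -> shift mm [107.8  12.3   2.7] turn 0.01
```

View pics/w3.png

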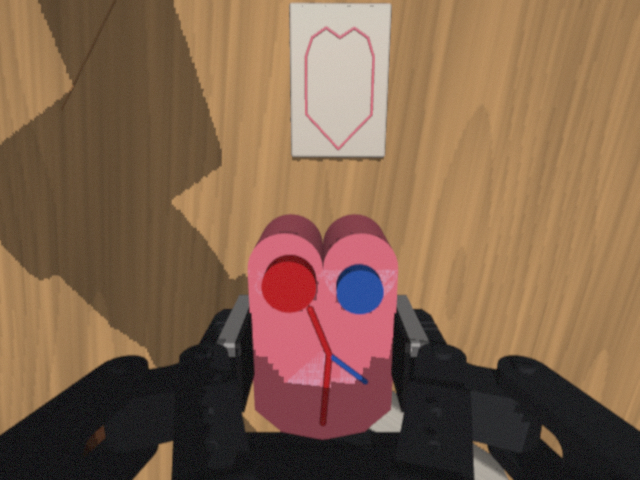

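The wrist view shows the plate at (339,80), measuring 79.5 x 118.9 mm with its centre at (496,-317.5) mm. The heart is held straight in the same sense as the outline.

Converted, 212 mm / 750 = 0.2827, 209 mm / 750 = 0.2787, 0.005 rad / 4 = 0.0013.

step_arm(targets=[[[0.0533,0.0067,0],0,35],[[0.1133,0.0147,0],0.0013,35],[[0.1333,0.018,0.0133],0.0013,35],[[0.1333,0.018,0.0667],0.0013,35],[[0.1333,0.018,0.1333],0.0013,35],[[0.1333,0.018,0.1933],0.0013,35],[[0.1333,0.018,0.24],0.0013,35],[[0.1333,0.018,0.2667],0.0013,35],[[0.1333,0.018,0.2787],0.0013,35],[[0.1333,0.018,0.2827],0.0013,35],[[0.1333,0.018,0.2827],0.0013,35],[[0.1333,0.018,0.2827],0.0013,35]])

```text
time_s: 24.45
tool_pos: [0.4966, -0.319, 0.0213]
ee_rot: [0.001, 0.665, 0.747, -0.0]
contact_force: [1.2, -0.3, -1.2]
finger_gap: 0.524
gripper_force: 62.2
```

Converted, 4 mm / 750 = 0.0053, 2.5 mm / 750 = 0.0033.

step_arm(targets=[[[0.0033,0,0.0027],0,35],[[0.0033,0,0.004],0,35],[[0.0033,0,0.0053],0,35],[[0.0033,0,0.0053],0,35]])

```text
time_s: 24.95
tool_pos: [0.4958, -0.3158, 0.0173]
ee_rot: [0.0, 0.665, 0.747, 0.0]
contact_force: [-3.8, 3.0, 7.2]
finger_gap: 0.526
gripper_force: 63.1
```

Contact. I'll release and rise. Before lifting the kidney I'll take a wrist view to check the placing.

Converted, -215 mm / 750 = -0.2867, -170 mm / 750 = -0.2267.

step_arm(targets=[[[0,0,-0.0007],0,35],[[0,0,-0.0007],0,52],[[0,0,-0.0007],0,65],[[0,0,-0.0007],0,65],[[0,0,-0.0007],0,65],[[0,0,-0.0007],0,65],[[0,0,-0.02],0,65],[[0,0,-0.0667],0,65],[[0,0,-0.1467],0,65],[[0,0,-0.2267],0,70],[[-0.0533,0,-0.2867],0,70],[[-0.0533,0,-0.2867],0,70],[[-0.0533,0,-0.2867],0,70]])

```text
time_s: 26.58
tool_pos: [0.5, -0.3552, 0.2312]
ee_rot: [-0.0, 0.665, 0.747, 0.0]
contact_force: [-0.9, -0.5, 0.0]
finger_gap: 0.817
gripper_force: 0.0
```

```bash
python3 - <<'E'
from m import *
d=grab('wrist','w4');h=H(d)
pk=((h[...,0]>165)|(h[...,0]<8))&(h[...,1]>80)&(h[...,2]>120);pk[320:]=0
m=cv2.morphologyEx(pk.astype(np.uint8),3,np.ones((5,5)))
c=max(cv2.findContours(m,0,1)[0],key=cv2.contourArea)[:,0];print(c.min(0),c.max(0))
v0,v1=c[:,1].min(),c[:,1].max();mids=[]
for v in np.linspace(v0+(v1-v0)*.35,v0+(v1-v0)*.6,8).astype(int):
    u=np.where(m[v])[0];a,b=onz(d,u.min(),v,.038),onz(d,u.max()+1,v,.038);mids.append([*(a+b)/2])
mids=np.array(mids);vx=cv2.fitLine(mids.astype(np.float32),2,0,.01,.01).ravel();print('dir',np.degrees(np.arctan2(vx[1],vx[0]))%180)
t=c[c[:,1]==v1].mean(0);T=onz(d,*(t+[.5,1]),.038);w=vx[:2]*np.sign(vx[1]);print('tip',t,T,'origin',T+.048*w)
s=grab('side');z=cv2.cvtColor(s['img'],cv2.COLOR_RGB2BGR)[180:320,240:400];z=cv2.resize(z,None,fx=2,fy=2)
cv2.imwrite('pics/w4.png',np.hstack([cv2.resize(d['img'][:,:,::-1],(373,280)),z]))
go((.482,.0142,.23,106))
E
```

```text
[291 109] [356 221]
dir 96.16402
tip [323. 221.] [ 0.50208722 -0.36516469] origin [ 0.49693322 -0.3174422 ]
at [ 0.4996 -0.3543  0.2297] head 96.72
(0.482, 0.0142, 0.23, 106) -> shift mm [368.   25.6   0.8] turn -0.162
```

View pics/w4.png

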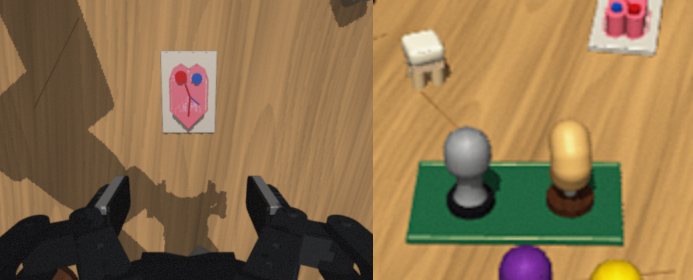

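The heart lies centred and aligned on the plate. The femur head and kidney stand on the mat, with feet at about (470,202) and (571,200) in the composite. I'll check the foot positions against the release points and go back for the kidney.

```bash
python3 - <<'E'
from m import *
for n in ('side','scene'):
    d=grab(n);im=d['img'].astype(int)
    for nm,P in {'kid':(.482,.0142),'fem':(.577,.0406)}.items():
        u,v=proj(d,[*P,.010]).astype(int);h=H(d)
        m=np.zeros(h.shape[:2],np.uint8);s=np.s_[v-25:v+25,u-28:u+28]
        notgreen=(h[...,0]<45)|(h[...,0]>100)|(h[...,1]<60)
        m[s]=((h[...,2]<(110 if nm=='kid' else 70))&notgreen)[s]
        k,l,st,c=cv2.connectedComponentsWithStats(m);i=1+np.argmax(st[1:,4]);x,y,w,q,a=st[i]
        # widest row ~ centre; bottom contact point
        cu=x+w/2;print(n,nm,(u,v),st[i],'bottom z=.004 pt',onz(d,cu,y+q,.004),'foot left/right mid at z.016 rows',onz(d,cu,y+q-1,.004))
        o=onz(d,cu,y+q,.004);cam=np.array(d['world_from_camera'])[:2,3];dr=(o-cam)/np.linalg.norm(o-cam);print('   centre est',(o+.024*dr).round(4))
E
```

```text
side kid (np.int64(337), np.int64(277)) [327 263  24  26 349] bottom z=.004 pt [0.47212299 0.0381955 ] foot left/right mid at z.016 rows [0.47282974 0.03542257]
   centre est [0.478  0.0149]
side fem (np.int64(287), np.int64(278)) [277 263  24  26 224] bottom z=.004 pt [0.56695186 0.0631649 ] foot left/right mid at z.016 rows [0.56785451 0.06043775]
   centre est [0.5756 0.0408]
scene kid (np.int64(343), np.int64(233)) [322 221  33  23 252] bottom z=.004 pt [0.50618045 0.02920659] foot left/right mid at z.016 rows [0.50447505 0.02673866]
   centre est [0.4922 0.0097]
scene fem (np.int64(313), np.int64(258)) [302 259   1   1   1] bottom z=.004 pt [0.59396441 0.02635201] foot left/right mid at z.016 rows [0.59249222 0.02395599]
   centre est [0.5822 0.0054]
```

Converted, 368 mm / 750 = 0.4907, 360 mm / 750 = 0.48, -0.162 rad / 4 = -0.0405.

step_arm(targets=[[[0.0533,0.004,0],-0.005,70],[[0.1267,0.0093,0],-0.0125,70],[[0.2067,0.0147,0],-0.02,70],[[0.2867,0.02,0],-0.03,70],[[0.3667,0.0253,0],-0.0375,70],[[0.44,0.0307,0],-0.0405,70],[[0.48,0.0333,0],-0.0405,70],[[0.4907,0.034,0.0133],-0.0405,70],[[0.4907,0.034,0.0667],-0.0405,70],[[0.4907,0.034,0.12],-0.0405,70],[[0.4907,0.034,0.16],-0.0405,70],[[0.4907,0.034,0.1667],-0.0405,70],[[0.4907,0.034,0.1667],-0.0405,70]])

```text
time_s: 28.4
tool_pos: [0.4829, 0.0122, 0.1063]
ee_rot: [-0.0, 0.602, 0.798, -0.0]
contact_force: [1.0, 0.3, -1.0]
finger_gap: 0.819
gripper_force: 0.0
```

```bash
python3 - <<'E'
from h import *
go((.482,.0142,.0465,106))
E
```

```text
at [0.4829 0.0122 0.1063] head 105.95
(0.482, 0.0142, 0.0465, 106) -> shift mm [ 2.2 -0.3 59.8] turn -0.001
```

Converted, 60 mm / 750 = 0.08, 56 mm / 750 = 0.0747.

step_arm(targets=[[[0.0027,0,0.0333],0,70],[[0.0027,0,0.06],0,70],[[0.0027,0,0.0747],0,70],[[0.0027,0,0.08],0,70],[[0.0027,0,0.08],0,70],[[0.0027,0,0.08],0,30],[[0.0027,0,0.08],0,30],[[0.0027,0,0.08],0,30],[[0.0027,0,0.08],0,30],[[0.0027,0,0.08],0,30],[[0.0027,0,0.08],0,30]])

```text
time_s: 29.78
tool_pos: [0.4824, 0.0145, 0.047]
ee_rot: [0.0, 0.602, 0.799, 0.0]
contact_force: [-2.1, -0.2, 6.3]
finger_gap: 0.466
gripper_force: 59.8
```

Converted, -170 mm / 750 = -0.2267, -120 mm / 750 = -0.16.

step_arm(targets=[[[0,0,-0.0133],0,30],[[0,0,-0.04],0,30],[[0,0,-0.0933],0,30],[[0,0,-0.16],0,30],[[0,0,-0.2267],0,30],[[0,0,-0.2267],0,30],[[0,0,-0.2267],0,30],[[0,0,-0.2267],0,30]])

```text
time_s: 30.78
tool_pos: [0.4812, 0.0149, 0.2148]
ee_rot: [-0.001, 0.602, 0.799, -0.001]
contact_force: [-0.2, -0.3, -1.5]
finger_gap: 0.463
gripper_force: 60.4
```

```bash
python3 - <<'E'
from h import *
go((.444,.3697,.22,106),(.444,.3697,.053,106))
E
```

```text
at [0.4812 0.0149 0.2148] head 105.98
(0.444, 0.3697, 0.22, 106) -> shift mm [351.4  61.9  -4.8] turn -0.0
(0.444, 0.3697, 0.053, 106) -> shift mm [351.1  62.4 162.2] turn -0.0
```

Converted, 351 mm / 750 = 0.468, 345 mm / 750 = 0.46.

step_arm(targets=[[[0.0533,0.0093,0],0,30],[[0.12,0.0213,0],0,30],[[0.2,0.0347,0],0,30],[[0.28,0.0493,0],0,30],[[0.36,0.0627,0],0,30],[[0.4267,0.0747,0],0,30],[[0.46,0.08,0],0,30],[[0.468,0.0827,0.0133],0,30],[[0.468,0.0827,0.0667],0,30],[[0.468,0.0827,0.12],0,30],[[0.468,0.0827,0.16],0,30],[[0.468,0.0827,0.1893],0,30],[[0.468,0.0827,0.204],0,30],[[0.468,0.0827,0.2107],0,30],[[0.468,0.0827,0.2107],0,30],[[0.468,0.0827,0.2107],0,30]])

```text
time_s: 32.78
tool_pos: [0.4458, 0.3694, 0.0592]
ee_rot: [0.0, 0.602, 0.799, 0.001]
contact_force: [0.4, -0.1, -1.4]
finger_gap: 0.464
gripper_force: 60.5
```

Converted, 7 mm / 750 = 0.0093, 6 mm / 750 = 0.008.

step_arm(targets=[[[0,-0.0013,0.004],0,30],[[0,-0.002,0.0067],0,30],[[0,-0.002,0.008],0,30],[[0,-0.002,0.0093],0,30],[[0,-0.002,0.0093],0,30]])

```text
time_s: 33.4
tool_pos: [0.4436, 0.3686, 0.052]
ee_rot: [0.0, 0.602, 0.799, -0.0]
contact_force: [-2.5, -1.1, 5.1]
finger_gap: 0.461
gripper_force: 61.4
```

Converted, -165 mm / 750 = -0.22, -120 mm / 750 = -0.16.

step_arm(targets=[[[0,0,-0.0007],0,30],[[0,0,-0.0007],0,48],[[0,0,-0.0007],0,66],[[0,0,-0.0007],0,66],[[0,0,-0.0007],0,66],[[0,0,-0.0007],0,66],[[0,0,-0.0267],0,70],[[0,0,-0.08],0,75],[[0,0,-0.16],0,75],[[0,0,-0.22],0,75],[[0,0,-0.22],0,75],[[0,0,-0.22],0,75]])

```text
time_s: 34.9
tool_pos: [0.4433, 0.3685, 0.2157]
ee_rot: [-0.0, 0.602, 0.799, -0.0]
contact_force: [-1.4, -0.1, -0.8]
finger_gap: 0.879
gripper_force: 0.0
```

```bash
python3 - <<'E'
from h import *
go((.577,.0406,.17,106),(.577,.0406,.0545,106))
E
```

```text
at [0.4433 0.3685 0.2157] head 105.99
(0.577, 0.0406, 0.17, 106) -> shift mm [-352.    38.2   45.7] turn -0.0
(0.577, 0.0406, 0.0545, 106) -> shift mm [-352.    38.3  161.2] turn -0.0
```

Converted, -352 mm / 750 = -0.4693, 161 mm / 750 = 0.2147.

step_arm(targets=[[[-0.0667,0.0067,0],0,75],[[-0.1467,0.016,0],0,75],[[-0.2267,0.024,0],0,75],[[-0.3067,0.0333,0],0,75],[[-0.3867,0.0413,0],0,75],[[-0.4467,0.048,0],0,75],[[-0.4693,0.0507,0.0133],0,75],[[-0.4693,0.0507,0.0533],0,75],[[-0.4693,0.0507,0.1067],0,75],[[-0.4693,0.0507,0.1533],0,75],[[-0.4693,0.0507,0.1867],0,75],[[-0.4693,0.0507,0.2067],0,75],[[-0.4693,0.0507,0.2147],0,75],[[-0.4693,0.0507,0.2147],0,75],[[-0.4693,0.0507,0.2147],0,35],[[-0.4693,0.0507,0.2147],0,35],[[-0.4693,0.0507,0.2147],0,35],[[-0.4693,0.0507,0.2147],0,35],[[-0.4693,0.0507,0.2147],0,35],[[-0.4693,0.0507,0.2147],0,35]])

```text
time_s: 37.4
tool_pos: [0.578, 0.0406, 0.0567]
ee_rot: [0.001, 0.602, 0.799, 0.001]
contact_force: [-1.9, 0.3, 5.9]
finger_gap: 0.512
gripper_force: 61.2
```

Converted, -170 mm / 750 = -0.2267, -120 mm / 750 = -0.16.

step_arm(targets=[[[0,0,-0.0133],0,35],[[0,0,-0.04],0,35],[[0,0,-0.0933],0,35],[[0,0,-0.16],0,35],[[0,0,-0.2267],0,35],[[0,0,-0.2267],0,35],[[0,0,-0.2267],0,35],[[0,0,-0.2267],0,35]])

```text
time_s: 38.4
tool_pos: [0.5761, 0.0409, 0.2235]
ee_rot: [-0.002, 0.602, 0.799, -0.001]
contact_force: [0.2, 0.7, -0.7]
finger_gap: 0.517
gripper_force: 61.3
```

```bash
python3 - <<'E'
from h import *
go((.462,.3045,.22,106),(.462,.3045,.06,106))
E
```

```text
at [0.5761 0.0409 0.2235] head 105.98
(0.462, 0.3045, 0.22, 106) -> shift mm [284.8 -37.1   4. ] turn -0.0
(0.462, 0.3045, 0.06, 106) -> shift mm [284.6 -36.6 164. ] turn -0.0
```

Converted, 284.5 mm / 750 = 0.3793, 156 mm / 750 = 0.208.

step_arm(targets=[[[0.0533,-0.0067,0],0,35],[[0.1267,-0.016,0],0,35],[[0.2,-0.0267,0],0,35],[[0.28,-0.036,0],0,35],[[0.3467,-0.0453,0],0,35],[[0.3793,-0.0493,0],0,35],[[0.3793,-0.0493,0.0267],0,35],[[0.3793,-0.0493,0.08],0,35],[[0.3793,-0.0493,0.1333],0,35],[[0.3793,-0.0493,0.1733],0,35],[[0.3793,-0.0493,0.1973],0,35],[[0.3793,-0.0493,0.2067],0,35],[[0.3793,-0.0493,0.208],0,35],[[0.3793,-0.0493,0.208],0,35],[[0.3793,-0.0493,0.208],0,35]])

```text
time_s: 40.28
tool_pos: [0.4639, 0.3043, 0.0702]
ee_rot: [0.0, 0.602, 0.799, 0.001]
contact_force: [-0.1, -0.5, -1.0]
finger_gap: 0.513
gripper_force: 61.3
```

Converted, 8.5 mm / 750 = 0.0113, 7 mm / 750 = 0.0093.

step_arm(targets=[[[0,-0.0013,0.004],0,35],[[0,-0.002,0.0067],0,35],[[0,-0.002,0.0093],0,35],[[0,-0.002,0.0113],0,35],[[0,-0.002,0.0113],0,35]])

```text
time_s: 40.9
tool_pos: [0.4618, 0.3037, 0.0617]
ee_rot: [0.0, 0.602, 0.799, 0.0]
contact_force: [-3.0, -0.7, 6.9]
finger_gap: 0.512
gripper_force: 62.1
```

step_arm(targets=[[[0,0,-0.0007],0,35],[[0,0,-0.0007],0,55],[[0,0,-0.0007],0,75],[[0,0,-0.0007],0,75],[[0,0,-0.0007],0,75],[[0,0,-0.0007],0,75],[[0,0,-0.0267],0,75],[[0,0,-0.08],0,75],[[0,0,-0.16],0,75],[[0,0,-0.24],0,75],[[0,0,-0.2667],0,75],[[0,0,-0.2667],0,75],[[0,0,-0.2667],0,75]])

```text
time_s: 42.52
tool_pos: [0.4611, 0.3034, 0.2592]
ee_rot: [-0.001, 0.602, 0.799, -0.001]
contact_force: [-0.5, 0.5, -0.2]
finger_gap: 0.882
gripper_force: 0.0
```

```bash
python3 - <<'E'
from h import *
d=grab('wrist');s=grab('side')
a=cv2.resize(d['img'][60:330,180:480],None,fx=1.33,fy=1.33);b=cv2.resize(s['img'][330:480,210:410],None,fx=2,fy=2)
h=min(a.shape[0],b.shape[0]);cv2.imwrite('pics/end.png',np.hstack([a[:h],b[:h]])[...,::-1])
print(bot.get_obs()['contact_force'],pose()[0])
E
```

```text
[-0.62603319 -0.41661466 -0.37299094] [0.4610195  0.30328159 0.2588146 ]
```

View pics/end.png

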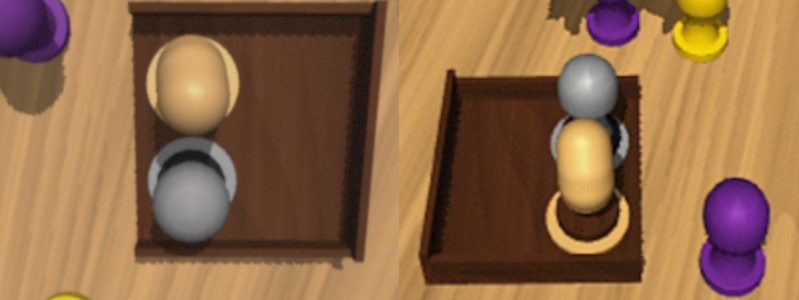

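Both models stand upright on their own seats, with even rings showing around the feet: kidney at (587,215), femur head at (590,140). The gripper is clear of everything.

```bash
python3 -c "
from bench import bot
print(bot.sign_off())"
```

```text
the job is handed in; nothing more can be done
None
```

The job is handed in after about 43 s of robot time (the hand-in gave no verdict): the heart measured within 1 mm of the loading plate's centre and aligned lengthwise, the kidney and femur head stand upright on their tan and grey seats by eye in the last pictures, and the arm never went near the jar or tooth.

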